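Load a steel bar in a cross-drilling jig, home against its stop

ROBOT

A 7-joint arm with a two-finger parallel gripper is mounted at the origin on the work surface. World frame = base frame: x ahead of the robot, y to its left, z up, the work surface at z = 0. Lengths are in m, angles in rad, forces in N, time in s.
With the tool pointing down it reaches from about 0.425 to 0.825 m from the base axis. Payload 3.6 kg.
Tool frame: the origin (TCP) lies midway between the tips of the shut fingers; the grasp point (between the pads) lies 19 mm behind it; z points along the fingers, y is the line along which they close (so a half turn about z gives the same grasp; the last joint's range is limited). The gripper opens to 85 mm and grips with 20 to 120 N. Pads are 22 mm wide; open, the fingers measure 114 mm over their backs; the gripper's body (76 mm by 85 mm) begins 54 mm behind the grasp point. The pads swing forward as they close: fully open they stand 13 mm farther back than shut.
Start: joints at [-1.331, 0.615, -0.013, 1.423, 0.008, 1.103, -0.04], TCP at [0.171, 0.627, 0.231] pointing down, gripper open.
Joint ranges: [-3.12, 3.12], [-0.3, 2.06], [-1.34, 1.32], [0.26, 2.42], [-1.36, 4.5], [0.01, 1.98], [-2.84, 2.84]. Speed limits (rad/s): [2.79, 2.79, 3.14, 3.14, 3.14, 3.14, 3.14].

INTERFACE

Orientations are given as a unit quaternion [x, y, z, w].
In Python, from cell import telemetry, imaging, order gives the robot as it stands.
- The arm moves only by the shell command python3 -m handwheel 'ROWS' [OPENING] [FORCE]. ROWS is JSON, a list of rows, each an object of numbers: "tx", "ty", "tz": the shift along the tool's x, y, z in mm; "wx", "wy", "wz": the turn, a rotation vector about the tool's x, y, z in degrees. In form: [{"tx": .., "ty": .., "tz": .., "wx": .., "wy": .., "wz": ..}, ...]. A call has 1 to 20 rows; each row shifts and turns the commanded pose from where the row before left it, along the tool's axes as they then stand; what a row does not reach is not made up. A row lasts 1/8 s, in which the tool goes at most 62.5 mm and 10.7 degrees, less where a joint would pass 70% of its speed; a pose out of reach is approached as far as the arm can. A call with a gripper value outside its range is refused whole. OPENING is the opening, from 0 (shut) to 1 (fully open), set as the call begins (- or left out, the last holds). The fingers move at their own pace and stop on an object; FORCE is the grip in N (left out, the last holds). Time passes only in rows, so rows that do not move let the fingers close. It gives the time, the measured TCP pose, the force, the opening and the grip force at its end, in the units of the state.
- telemetry.state(): the state, without advancing time (a new reading comes with each control period).
- imaging.snapshot(name): name is "scene" or "top" or "wrist"; returns a dict with "frame" (420x560x3 uint8, red, green, blue), "intrinsics" (3x3 intrinsics, pixels), "world_to_cam" (4x4, takes a point from world to camera coordinates); the wrist camera has in their place "tool_from_camera" (4x4, takes a point from camera to tool coordinates, whose origin is the TCP and whose axes are the flange's). Camera axes: x right, y up, looking along -z (the intrinsics and any distortion apply to the point x, -y, -z); pixel columns grow to the right and rows downward; lengths in m; the calibration is good to about 2 mm. A picture is of the moment at which its call begins: read the wrist's pose just before it. There is no depth.
- order.finish_job(): hands the job in; it is judged then, once.
Trained networks look in a picture, given as the dict that the camera call returned (one of the last four; its "shot" number tells which), for a name from the list of things; names that differ only in an ending like _2 or _b are one class to them, and where a whole thing is asked for, a point or a joint stands for the part that bears it (a point fixed in the world has none). Each returns a list of dicts, best first, with "p" (0 to 1); they miss things now and then, are a little off and sometimes report something else, mostly with a low value. They report only what shows in the picture. A call takes as long as a camera call. They do not tell look-alikes from the thing itself.
- imaging.recognise(name, picture): "extent" ([left, top, right, bottom] in pixels, round what is visible of it).
- imaging.cut_out(name, picture): "pixels" (420x560 bool, what is visible of it) and "extent" ([left, top, right, bottom] in pixels, round what is visible of it).
- imaging.place_of(name, picture): "location" ([column, row] in pixels: a listed point, or the origin of a listed thing).
The state is a dict: "time": time; "joint_pos": joint angles; "joint_velocities": joint speeds; "effort": joint torques, N m; "ee_pos": TCP position; "tool_rot": TCP orientation; "ft_force": force on the tool from outside, world axes, zero at the start; "wrist_torque": the same for the moment, N m; "finger_gap": finger opening in m; "finger_force": force on a finger pad.
Only numpy, scipy, OpenCV 4.12 (cv2) and the standard library are available. Lean on these libraries where they do the work, as an engineer would, in place of code of your own. Each camera call takes 0.05 s, during which the arm holds its last target. There are 200 camera calls.

TASK

Take the steel bar (not the brass one) out of the wooden rack and lay it in the open part of the drilling jig's V-groove, then slide it along the groove under the drill plate until its end touches the white stop pad. Press it home against the pad gently but surely for a moment, without ramming it, and leave it lying in the groove, touching the pad. Leave the brass bar and the other things on the bench where they are.

Things in the scene. Friction and masses are not known exactly. Their poses are not given: they have to be found in the camera images.
- bar: Bright grey steel bar, a plain cylinder of 20 mm diameter and 120 mm length, about 0.3 kg (0.24 to 0.38). Origin at its middle, on its axis; x runs along the bar (both ends alike); it may have rolled about x. It starts lying level in one of the two places of the wooden rack.
- bar_end_a (a point): Centre of the bar's end face at its +x end (60 mm from the origin).
- bar_end_b (a point): Centre of the bar's end face at its -x end.
- brass_bar: Yellow brass bar, otherwise the same size as the steel bar, in the rack's other place, parallel to it. To be left alone.
- groove (a point): Point on the jig at the jig's x = 0, y = 0 and 47 mm above the jig's underside: where the axis of a seated 20 mm bar runs. Axes as the jig's: x along the groove towards the stop.
- screwdriver: Screwdriver with a red handle, 160 mm long, lying on the bench beyond the work. To be left alone.
- plate: Dark steel plate 70 x 150 x 6 mm with six drilled holes, lying flat on the bench beyond the work. To be left alone.
- oil_can: Green can, 60 mm diameter, 110 mm tall, standing on the bench beyond the work; origin at the centre of its underside. To be left alone.
- rack: Fixed plywood rack; origin at the centre of its underside. Board 110 (x) x 170 (y) x 12 mm. The bars lie along x at y = +42 and -42 mm, axes 54 mm above the bench, each in two V-notches at x = -40 and +40 mm (10 mm thick, 36 mm wide, tops 53 mm high). Between them 70 mm of the bar is free to grip from above, with 42 mm clear below its axis.
- jig: Fixed cross-drilling jig; origin on the bench under the groove, x along the groove towards the stop, z up. Dark base 265 x 84 x 12 mm (x -135 to +130). Blue block 40 mm wide, x -130 to +58 mm, top 40 mm high, with a 120-degree V-groove 4.5 mm deep along y = 0, its -x end open. A seated bar's axis is 47 mm above the bench, 7 mm above the block's top. Friction takes 1 to 3.5 N of a push on the bar.
- drill_plate (a point): Centre of the drill plate's top face, at the jig's x = +37.5 mm, z = 71 mm. The plate, 35 x 64 x 10 mm with an 11 mm hole, bridges the groove from jig x = +20 to +55 mm on two side cheeks (screw heads to 75 mm high); its underside clears a seated bar by 4 mm, so the bar must be laid at jig x below +20 mm and slid under it.
- stop_middle (a point): Fixed point at jig x = +75 mm on the bar's line: the middle of the stop's range, NOT the stop. A red post (top 62 mm high) on the base carries a white round pad (18 mm) facing the bar; its face is set anew each time, anywhere from jig x = +65 to +85 mm: see or feel for it. The pad is sprung, giving 1 mm per 4 N, up to 5 mm, and damped: each 10 mm/s adds 2 N. Back off slowly.
There are look-alikes about, which are no part of the job. Several things have the shape of the bar; the one meant has the colours described above.

How it is judged:
By the outcome, as a careful person would: the job done as asked, in the order asked, and still so for the second after the job is handed in, with the robot touching nothing.
It also fails if it takes over 58 s, if anything falls off the work surface, if the arm or the gripper's body presses on something with over 40 N, if the wrist force passes 120 N, or if a joint passes its speed limit or range.

## Working session

There is one attempt and no reset: what is moved stays moved. The work goes in short steps, Python scripts to look and compute and a shell command to move; the robot and the scene stay as the last step left them, time stands still between calls to the robot, and variables do not carry over. Pictures are saved under pics/ and viewed, at most 10 in all, crops included, and the job is handed in when it is done.

```bash
mkdir -p pics
cat > h.py <<'E'
import numpy as np, cv2
from cell import telemetry, imaging, order
def ray(P,uv):
    K=np.array(P["intrinsics"]);T=np.linalg.inv(np.array(P["world_to_cam"]))
    d=np.linalg.inv(K)@[uv[0],uv[1],1]; d=T[:3,:3]@[d[0],-d[1],-d[2]]
    return T[:3,3],d
def at_z(P,uv,z):
    o,d=ray(P,uv); return o+d*(z-o[2])/d[2]
def proj(P,p):
    c=(np.array(P["world_to_cam"])@np.append(p,1))[:3]
    q=np.array(P["intrinsics"])@[c[0],-c[1],-c[2]]; return q[:2]/q[2]
E
python3 - <<'E'
from h import *
s=telemetry.state();print({k:np.round(v,3).tolist() for k,v in s.items()})
Z=dict(bar=.054,brass_bar=.054,rack=0,jig=0,groove=.047,drill_plate=.071,stop_middle=.047,bar_end_a=.054)
ims=[]
for c in("top","scene"):
    P=imaging.snapshot(c);ims.append(P["frame"]);print(c,[k for k in P], np.round(np.linalg.inv(P["world_to_cam"])[:3,3],2))
    for n,z in Z.items():
        for r in imaging.place_of(n,P)[:3]: print(n,round(r["p"],2),np.round(r["location"],1),np.round(at_z(P,r["location"],z)[:2],4))
    cv2.imwrite(f"pics/{c}.png",P["frame"][:,:,::-1])
E
```

```text
{'time': 0.0, 'joint_pos': [-1.331, 0.616, -0.013, 1.425, 0.008, 1.103, -0.04], 'joint_velocities': [-0.0, 0.002, 0.001, 0.001, 0.0, -0.0, -0.002], 'effort': [-0.0, -46.922, 0.259, -17.104, 0.01, 0.01, 0.0], 'ee_pos': [0.171, 0.626, 0.23], 'tool_rot': [0.133, 0.991, -0.001, -0.0], 'ft_force': [0.58, 0.699, -0.047], 'wrist_torque': [0.004, 0.036, -0.032], 'finger_force': 0.0, 'finger_gap': 0.085}
top ['frame', 'intrinsics', 'world_to_cam', 'shot'] [ 0.41 -0.02  1.02]
bar 0.89 [434.8 200.8] [ 0.5862 -0.4164]
bar 0.85 [334.3 225.4] [ 0.5317 -0.171 ]
bar 0.77 [359.6 301.4] [ 0.3539 -0.2214]
brass_bar 0.78 [368.1 211.9] [ 0.5625 -0.2536]
rack 0.73 [346.9 225.3] [ 0.538 -0.211]
rack 0.67 [349.6 152.6] [ 0.7274 -0.2277]
jig 0.8 [183.8 241.8] [0.5056 0.197 ]
groove 0.66 [177.2 237.5] [0.5118 0.2026]
drill_plate 0.71 [159.5 231.9] [0.5233 0.2382]
stop_middle 0.82 [147.8 231.6] [0.5274 0.2725]
bar_end_a 0.95 [257.4 273.9] [0.422  0.0134]
bar_end_a 0.9 [323.  208.7] [ 0.5726 -0.1458]
bar_end_a 0.81 [355.4 321.5] [ 0.3092 -0.2092]
scene ['frame', 'intrinsics', 'world_to_cam', 'shot'] [1.37 0.38 0.65]
bar 0.72 [268.7 186. ] [ 0.4224 -0.1848]
bar 0.61 [315.4 205.5] [ 0.4553 -0.0064]
bar 0.6 [173.  204.3] [ 0.6616 -0.366 ]
brass_bar 0.73 [254.5 201.2] [ 0.5254 -0.1723]
brass_bar 0.62 [227.1 200.4] [ 0.563  -0.2446]
rack 0.73 [242.6 216.8] [ 0.5456 -0.2034]
rack 0.49 [252.7 190.3] [ 0.3904 -0.2671]
jig 0.86 [377. 252.] [0.5071 0.2035]
jig 0.48 [381.9 233.1] [0.4138 0.1883]
groove 0.66 [382.1 237.7] [0.5035 0.2091]
drill_plate 0.8 [392.6 234.2] [0.5095 0.2347]
stop_middle 0.6 [403.1 253.3] [0.5418 0.2742]
stop_middle 0.59 [392.5 234.5] [0.4752 0.2287]
bar_end_a 0.68 [253.5 192.2] [ 0.481  -0.2044]
bar_end_a 0.65 [307.9 196.2] [ 0.4173 -0.0493]
bar_end_a 0.57 [185.8 192.5] [ 0.5887 -0.3809]
```

View pics/top.png

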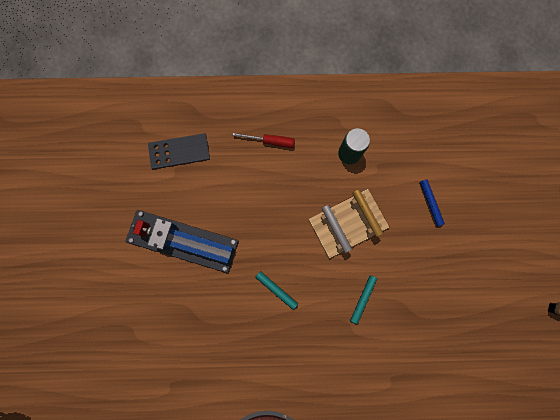

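View pics/scene.png

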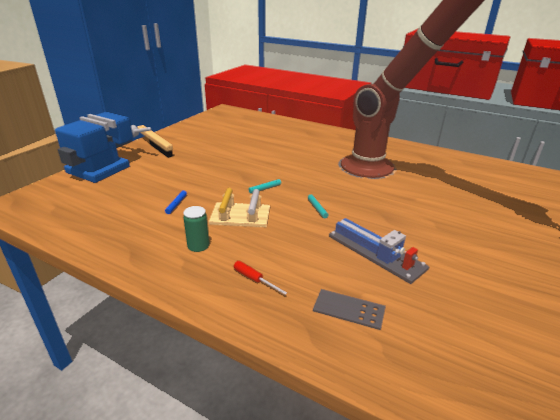

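Top view: the steel bar is in the left rack place, from about (327,208) to (348,252), with the brass bar at (368,214). The jig is at (182,241) with its stop towards the upper left. The teal and blue rods are decoys.

```bash
cat >> h.py <<'E'
def axis(mask):
    ys,xs=np.nonzero(mask); r=cv2.minAreaRect(np.c_[xs,ys].astype(np.float32)); b=cv2.boxPoints(r)
    e=sorted([(np.linalg.norm(b[i]-b[(i+1)%4]),i) for i in range(4)]); i=e[0][1]
    return (b[i]+b[(i+1)%4])/2,(b[(i+2)%4]+b[(i+3)%4])/2
E
python3 - <<'E'
from h import *
P=imaging.snapshot("top")
for n in("bar","brass_bar"):
  for r in imaging.cut_out(n,P)[:5]:
    a,b=axis(r["pixels"]);A,B=at_z(P,a,.054),at_z(P,b,.054);d=A-B
    print(n,round(r["p"],2),np.round(r["extent"]),np.round((A+B)[:2]/2,4),"len",round(np.linalg.norm(d),4),"ang",round(np.degrees(np.arctan2(d[1],d[0])),1))
f=cv2.cvtColor(P["frame"],cv2.COLOR_RGB2HSV);m=((f[:,:,0]>100)&(f[:,:,0]<125)&(f[:,:,1]>90)&(f[:,:,2]>70)).astype(np.uint8);m[:,:100]=0;m[:,260:]=0
a,b=axis(m);A,B=at_z(P,a,.04),at_z(P,b,.04);d=A-B
print("blue",m.sum(),a,b,A,B,np.linalg.norm(d),np.degrees(np.arctan2(d[1],d[0])))
for p in ([.171,.627,.23],[.53,-.17,.25]):print(proj(P,p))
E
```

```text
bar 0.86 [256. 274. 300. 308.] [ 0.3846 -0.03  ] len 0.1159 ang 49.4
bar 0.67 [324. 204. 351. 251.] [ 0.5251 -0.1754] len 0.1205 ang 24.7
bar 0.63 [349. 276. 376. 326.] [ 0.3587 -0.2304] len 0.1164 ang -26.7
bar 0.56 [422. 180. 444. 224.] [ 0.5824 -0.4089] len 0.1147 ang 17.1
brass_bar 0.65 [354. 191. 384. 237.] [ 0.5613 -0.2522] len 0.1216 ang 25.9
blue 615 [172.31316 237.39969] [229.61418 254.83914] [0.51302125 0.21590101 0.04      ] [0.4684522  0.07931955 0.04      ] 0.14366939642653065 71.92754133527221
[-89.46047925 423.84940809]
[348.88358802 213.30626405]
```

```bash
python3 -m handwheel '[{"tx":-30,"wz":3},{"tx":-58,"wz":5},{"tx":-58,"wz":5},{"tx":-58,"wz":5},{"tx":-58,"wz":5},{"tx":-58,"wz":5},{"tx":-58,"wz":5},{"tx":-58,"wz":5},{"tx":-58,"wz":5},{"tx":-58,"wz":5},{"tx":-58,"wz":5},{"tx":-58,"wz":5},{"tx":-58,"wz":5},{"tx":-58,"wz":5},{"tx":-58,"wz":5},{"tx":-30,"wz":3}]' 0.6 60; python3 -c "
from h import *
s=telemetry.state();print(s['ee_pos'],s['tool_rot'],s['joint_pos'])"
```

```text
[0.17134392 0.62698436 0.23130833] [ 1.33003243e-01  9.91115602e-01 -2.51570048e-05 -2.80480214e-05] [-1.33048115  0.61489726 -0.01260637  1.42337184  0.00808864  1.10342964
 -0.04042406]validation failed for argument at $[0]...
```

```bash
python3 -m handwheel '[{"tx":-30,"ty":0,"tz":0,"wx":0,"wy":0,"wz":3},{"tx":-58,"ty":0,"tz":0,"wx":0,"wy":0,"wz":5},{"tx":-58,"ty":0,"tz":0,"wx":0,"wy":0,"wz":5},{"tx":-58,"ty":0,"tz":0,"wx":0,"wy":0,"wz":5},{"tx":-58,"ty":0,"tz":0,"wx":0,"wy":0,"wz":5},{"tx":-58,"ty":0,"tz":0,"wx":0,"wy":0,"wz":5},{"tx":-58,"ty":0,"tz":0,"wx":0,"wy":0,"wz":5},{"tx":-58,"ty":0,"tz":0,"wx":0,"wy":0,"wz":5},{"tx":-58,"ty":0,"tz":0,"wx":0,"wy":0,"wz":5},{"tx":-58,"ty":0,"tz":0,"wx":0,"wy":0,"wz":5},{"tx":-58,"ty":0,"tz":0,"wx":0,"wy":0,"wz":5},{"tx":-58,"ty":0,"tz":0,"wx":0,"wy":0,"wz":5},{"tx":-30,"ty":0,"tz":0,"wx":0,"wy":0,"wz":3},{"tx":0,"ty":0,"tz":0,"wx":0,"wy":0,"wz":0},{"tx":0,"ty":0,"tz":0,"wx":0,"wy":0,"wz":0}]' 0.6 60
```

```text
time: 2.92
ee_pos: [0.655, 0.1727, 0.2311]
tool_rot: [0.616, 0.788, 0.001, -0.001]
ft_force: [-0.0, 0.7, 0.3]
finger_gap: 0.0512
finger_force: 0.0
```

```bash
cat >> h.py <<'E'
from scipy.spatial.transform import Rotation as R
def wrist():
    s=telemetry.state();P=dict(imaging.snapshot("wrist"));T=np.eye(4)
    T[:3,:3]=R.from_quat(s["tool_rot"]).as_matrix();T[:3,3]=s["ee_pos"]
    W=T@np.array(P["tool_from_camera"]);P["world_to_cam"]=np.linalg.inv(W);return P
def go(p,yaw):
    """tool-frame shift (mm) now, and turn wz (deg), tilt correction wx, wy, for tool-x yaw"""
    s=telemetry.state();r=R.from_quat(s["tool_rot"]);y=np.radians(yaw);c,n=np.cos(y),np.sin(y)
    T=R.from_matrix(np.array([[c,n,0],[n,-c,0],[0,0,-1]]))
    print("shift",np.round(r.inv().apply(np.array(p)-s["ee_pos"])*1000,1),"turn",np.round((r.inv()*T).as_rotvec(degrees=True),2),
     "shift in target axes",np.round(T.inv().apply(np.array(p)-s["ee_pos"])*1000,1),"t",s["time"])
E
python3 - <<'E'
from h import *
P=wrist();cv2.imwrite("pics/w1.png",P["frame"][:,:,::-1])
for n,z in dict(groove=.047,drill_plate=.071,stop_middle=.047,bar=.054,jig=0).items():
  for r in imaging.place_of(n,P)[:2]: print(n,round(r["p"],2),np.round(r["location"]),np.round(at_z(P,r["location"],z),4))
go([.525,-.1755,.2],25); s=telemetry.state(); print(np.round(s["joint_pos"],2))
E
```

```text
groove 0.72 [144. 132.] [0.5045 0.2011 0.047 ]
groove 0.59 [354. 165.] [0.726  0.2199 0.047 ]
drill_plate 0.73 [157.  95.] [0.5222 0.2402 0.071 ]
stop_middle 0.66 [181.  63.] [0.5319 0.2749 0.047 ]
bar 0.72 [ 47. 280.] [0.4168 0.0061 0.054 ]
bar 0.71 [126. 414.] [ 0.5276 -0.1755  0.054 ]
jig 0.62 [166. 129.] [0.5107 0.204  0.    ]
shift [-305.1 -209.6   31.1] turn [-3.000e-02 -3.000e-02  7.884e+01] shift in target axes [-264.6  258.8   31.3] t 3.225
[-0.43  0.67  0.27  1.34 -0.19  1.16  0.1 ]
```

View pics/w1.png

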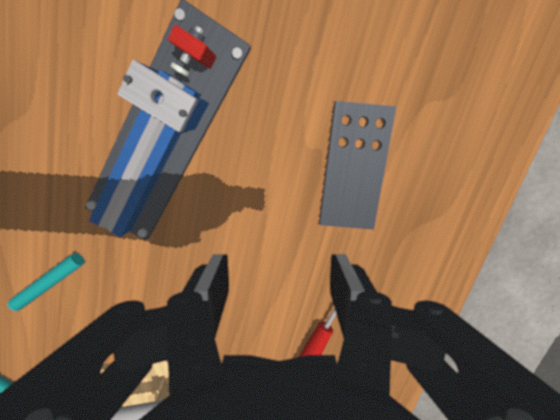

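```bash
python3 -m handwheel '[{"tx":0,"ty":0,"tz":0,"wx":0,"wy":0,"wz":9.8},{"tx":0,"ty":0,"tz":0,"wx":0,"wy":0,"wz":10},{"tx":0,"ty":0,"tz":0,"wx":0,"wy":0,"wz":10},{"tx":0,"ty":0,"tz":0,"wx":0,"wy":0,"wz":10},{"tx":0,"ty":0,"tz":0,"wx":0,"wy":0,"wz":10},{"tx":0,"ty":0,"tz":0,"wx":0,"wy":0,"wz":10},{"tx":0,"ty":0,"tz":0,"wx":0,"wy":0,"wz":10},{"tx":0,"ty":0,"tz":0,"wx":0,"wy":0,"wz":9},{"tx":-20,"ty":20,"tz":1,"wx":0,"wy":0,"wz":0},{"tx":-42,"ty":42,"tz":5,"wx":0,"wy":0,"wz":0},{"tx":-42,"ty":42,"tz":5,"wx":0,"wy":0,"wz":0},{"tx":-42,"ty":42,"tz":5,"wx":0,"wy":0,"wz":0},{"tx":-42,"ty":42,"tz":5,"wx":0,"wy":0,"wz":0},{"tx":-42,"ty":42,"tz":5,"wx":0,"wy":0,"wz":0},{"tx":-34,"ty":29,"tz":5,"wx":0,"wy":0,"wz":0},{"tx":0,"ty":0,"tz":0,"wx":0,"wy":0,"wz":0},{"tx":0,"ty":0,"tz":0,"wx":0,"wy":0,"wz":0}]' 0.6 60
python3 - <<'E'
from h import *
P=wrist();cv2.imwrite("pics/w2.png",P["frame"][:,:,::-1])
for n in("bar","brass_bar"):
  for r in imaging.cut_out(n,P)[:3]:
    a,b=axis(r["pixels"]);A,B=at_z(P,a,.054),at_z(P,b,.054);d=A-B
    print(n,round(r["p"],2),np.round(r["extent"]),np.round((A+B)[:2]/2,4),"len",round(np.linalg.norm(d),4),"ang",round(np.degrees(np.arctan2(d[1],d[0])),1))
go([.525,-.1755,.049],25)
E
```

```text
time: 5.35
ee_pos: [0.5262, -0.1756, 0.2004]
tool_rot: [0.976, 0.216, 0.0, -0.0]
ft_force: [-0.1, 0.4, -0.1]
finger_gap: 0.0516
finger_force: 0.0
bar 0.84 [473. 180. 528. 279.] [ 0.5913 -0.3872] len 0.1069 ang 16.1
bar 0.74 [  0.  54.  66. 168.] [0.4974 0.0757] len 0.075 ang 70.5
bar 0.64 [227. 296. 314. 353.] [ 0.3883 -0.2256] len 0.1095 ang -26.6
brass_bar 0.6 [356. 135. 379. 258.] [ 0.5612 -0.2514] len 0.1236 ang 25.8
shift [-1.800e+00  1.000e-01  1.512e+02] turn [-0.03 -0.03  0.12] shift in target axes [ -1.7  -0.  151.2] t 5.5
```

View pics/w2.png

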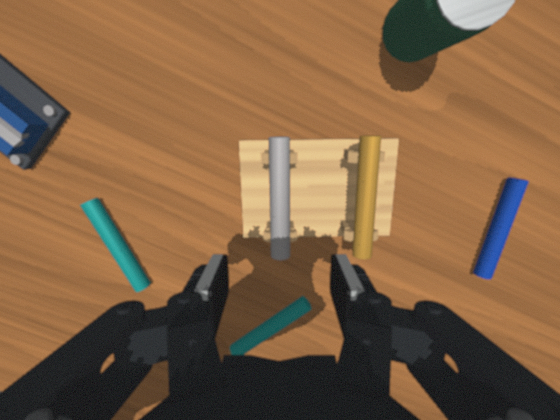

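Run:
```python
from h import *
P=wrist();f=cv2.cvtColor(P["frame"],cv2.COLOR_RGB2HSV);m=((f[:,:,1]<60)&(f[:,:,2]>70)).astype(np.uint8);k=np.zeros_like(m);k[125:275,262:300]=1;m*=k
m=cv2.morphologyEx(m,cv2.MORPH_OPEN,np.ones((5,5)));a,b=axis(m);print(m.sum(),a,b)
A,B=at_z(P,a,.054),at_z(P,b,.054);d=A-B
print(np.round((A+B)[:2]/2,4),"len",np.linalg.norm(d),"ang",np.degrees(np.arctan2(d[1],d[0])))
go(np.r_[(A+B)[:2]/2,.049],25.3)
```

```text
2370 [280. 138.] [280. 260.]
[ 0.5243 -0.1762] len 0.1229166150346738 ang 25.116859063035808
shift [ -2.5   0.3 151.2] turn [-0.02 -0.02 -0.19] shift in target axes [ -2.5   0.2 151.2] t 5.55
```

```bash
python3 -m handwheel '[{"tx":-2.5,"ty":0,"tz":20,"wx":0,"wy":0,"wz":0},{"tx":0,"ty":0,"tz":35,"wx":0,"wy":0,"wz":0},{"tx":0,"ty":0,"tz":35,"wx":0,"wy":0,"wz":0},{"tx":0,"ty":0,"tz":30,"wx":0,"wy":0,"wz":0},{"tx":0,"ty":0,"tz":20,"wx":0,"wy":0,"wz":0},{"tx":0,"ty":0,"tz":11,"wx":0,"wy":0,"wz":0},{"tx":0,"ty":0,"tz":0,"wx":0,"wy":0,"wz":0}]' 0.6 60 && python3 -m handwheel '[{"tx":0,"ty":0,"tz":0,"wx":0,"wy":0,"wz":0},{"tx":0,"ty":0,"tz":0,"wx":0,"wy":0,"wz":0},{"tx":0,"ty":0,"tz":0,"wx":0,"wy":0,"wz":0},{"tx":0,"ty":0,"tz":0,"wx":0,"wy":0,"wz":0},{"tx":0,"ty":0,"tz":0,"wx":0,"wy":0,"wz":0},{"tx":0,"ty":0,"tz":0,"wx":0,"wy":0,"wz":0}]' 0 60
```

```text
time: 6.42
ee_pos: [0.5233, -0.1772, 0.0489]
tool_rot: [0.976, 0.216, -0.0, -0.0]
ft_force: [-0.5, -0.4, 0.1]
finger_gap: 0.0515
finger_force: 0.0
time: 7.18
ee_pos: [0.5237, -0.1774, 0.0505]
tool_rot: [0.976, 0.216, 0.001, -0.0]
ft_force: [-1.7, 2.5, 5.6]
finger_gap: 0.0174
finger_force: 58.6
```

```bash
python3 -m handwheel '[{"tx":0,"ty":0,"tz":0,"wx":0,"wy":0,"wz":0},{"tx":0,"ty":0,"tz":0,"wx":0,"wy":0,"wz":0},{"tx":0,"ty":0,"tz":3,"wx":0,"wy":0,"wz":0},{"tx":0,"ty":0,"tz":0,"wx":0,"wy":0,"wz":0}]' 0.45 40 && python3 -m handwheel '[{"tx":0,"ty":0,"tz":0,"wx":0,"wy":0,"wz":0},{"tx":0,"ty":0,"tz":0,"wx":0,"wy":0,"wz":0},{"tx":0,"ty":0,"tz":0,"wx":0,"wy":0,"wz":0},{"tx":0,"ty":0,"tz":0,"wx":0,"wy":0,"wz":0}]' 0 40;  python3 -m handwheel '[{"tx":0,"ty":0,"tz":0,"wx":0,"wy":0,"wz":0}]'
```

```text
time: 7.68
ee_pos: [0.523, -0.1777, 0.0459]
tool_rot: [0.976, 0.216, -0.0, -0.0]
ft_force: [0.3, 0.6, 0.4]
finger_gap: 0.0382
finger_force: 0.0
time: 8.18
ee_pos: [0.5231, -0.1776, 0.0463]
tool_rot: [0.976, 0.216, -0.0, -0.0]
ft_force: [-0.5, 0.1, 2.1]
finger_gap: 0.0187
finger_force: 39.0
time: 8.3
ee_pos: [0.5231, -0.1776, 0.0463]
tool_rot: [0.976, 0.216, -0.0, -0.0]
ft_force: [-0.8, 0.7, 1.9]
finger_gap: 0.0181
finger_force: 39.0
```

```bash
python3 -m handwheel '[{"tx":0,"ty":0,"tz":0,"wx":0,"wy":0,"wz":0},{"tx":0,"ty":0,"tz":-3.5,"wx":0,"wy":0,"wz":0},{"tx":0,"ty":0,"tz":0,"wx":0,"wy":0,"wz":0}]' 0.4 45 && python3 -m handwheel '[{"tx":0,"ty":0,"tz":0,"wx":0,"wy":0,"wz":0},{"tx":0,"ty":0,"tz":0,"wx":0,"wy":0,"wz":0},{"tx":0,"ty":0,"tz":0,"wx":0,"wy":0,"wz":0},{"tx":0,"ty":0,"tz":0,"wx":0,"wy":0,"wz":0},{"tx":0,"ty":0,"tz":0,"wx":0,"wy":0,"wz":0}]' 0 45;  python3 -m handwheel '[{"tx":0,"ty":0,"tz":-3,"wx":0,"wy":0,"wz":0},{"tx":0,"ty":0,"tz":-7,"wx":0,"wy":0,"wz":0},{"tx":0,"ty":0,"tz":-12,"wx":0,"wy":0,"wz":0},{"tx":0,"ty":0,"tz":-20,"wx":0,"wy":0,"wz":0},{"tx":0,"ty":0,"tz":-30,"wx":0,"wy":0,"wz":0},{"tx":0,"ty":0,"tz":-30,"wx":0,"wy":0,"wz":0},{"tx":0,"ty":0,"tz":-30,"wx":0,"wy":0,"wz":0},{"tx":0,"ty":0,"tz":-18,"wx":0,"wy":0,"wz":0},{"tx":0,"ty":0,"tz":0,"wx":0,"wy":0,"wz":0},{"tx":0,"ty":0,"tz":0,"wx":0,"wy":0,"wz":0}]'
```

```text
time: 8.68
ee_pos: [0.5237, -0.1781, 0.0502]
tool_rot: [0.976, 0.216, 0.0, 0.0]
ft_force: [0.0, 0.0, -0.3]
finger_gap: 0.0341
finger_force: 0.0
time: 9.3
ee_pos: [0.5233, -0.1775, 0.0501]
tool_rot: [0.976, 0.216, 0.0, -0.0]
ft_force: [-0.7, 1.4, 4.9]
finger_gap: 0.0179
finger_force: 44.3
time: 10.55
ee_pos: [0.5226, -0.1773, 0.1991]
tool_rot: [0.976, 0.216, -0.001, -0.001]
ft_force: [-0.1, 0.7, -3.2]
finger_gap: 0.0179
finger_force: 44.1
```

Bar held (3.2 N of weight on the wrist). Turning and moving towards the jig for a close look.

```bash
python3 -m handwheel '[{"tx":0,"ty":0,"tz":0,"wx":0,"wy":0,"wz":-6},{"tx":0,"ty":0,"tz":0,"wx":0,"wy":0,"wz":-9},{"tx":0,"ty":0,"tz":0,"wx":0,"wy":0,"wz":-9},{"tx":0,"ty":0,"tz":0,"wx":0,"wy":0,"wz":-9},{"tx":0,"ty":0,"tz":0,"wx":0,"wy":0,"wz":-9},{"tx":10,"ty":-6,"tz":0,"wx":0,"wy":0,"wz":-5},{"tx":30,"ty":-18,"tz":0,"wx":0,"wy":0,"wz":0},{"tx":40,"ty":-24,"tz":0,"wx":0,"wy":0,"wz":0},{"tx":40,"ty":-24,"tz":0,"wx":0,"wy":0,"wz":0},{"tx":40,"ty":-24,"tz":0,"wx":0,"wy":0,"wz":0},{"tx":28,"ty":-18,"tz":0,"wx":0,"wy":0,"wz":0},{"tx":12,"ty":-7,"tz":0,"wx":0,"wy":0,"wz":0},{"tx":0,"ty":0,"tz":0,"wx":0,"wy":0,"wz":0},{"tx":0,"ty":0,"tz":0,"wx":0,"wy":0,"wz":0}]'
python3 - <<'E'
from h import *
P=wrist();cv2.imwrite("pics/w3.png",P["frame"][:,:,::-1]);np.save("w3.npy",P,allow_pickle=True)
for n,z in dict(groove=.047,drill_plate=.071,stop_middle=.047,jig=0,bar_end_a=.2).items():
  for r in imaging.place_of(n,P)[:2]: print(n,round(r["p"],2),np.round(r["location"]),np.round(at_z(P,r["location"],z),4))
E
```

```text
time: 12.3
ee_pos: [0.4718, 0.0479, 0.1998]
tool_rot: [0.81, 0.586, -0.0, 0.001]
ft_force: [0.5, -1.0, -3.5]
finger_gap: 0.0181
finger_force: 44.2
groove 0.88 [263.  16.] [0.5094 0.2027 0.047 ]
jig 0.66 [265.  30.] [0.5096 0.2048 0.    ]
jig 0.24 [549. 152.] [ 0.7684 -0.0069  0.    ]
bar_end_a 0.97 [281. 365.] [ 0.4541 -0.0096  0.2   ]
bar_end_a 0.65 [250. 230.] [0.4652 0.0732 0.2   ]
```

View pics/w3.png

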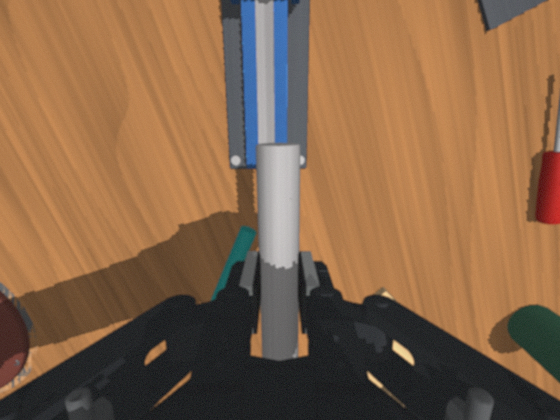

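w3: the bar is held straight, at columns 258–300. The jig's blue block is ahead, at columns 243–288, with the groove at column 265 at the top of the picture.

Run:
```python
from h import *
P=np.load("w3.npy",allow_pickle=True).item();f=cv2.cvtColor(P["frame"],cv2.COLOR_RGB2HSV)
m=(f[:,:,0]>100)&(f[:,:,0]<130)&(f[:,:,1]>120)&(f[:,:,2]>60)
L,Rr,gl,gr=[],[],[],[]
for v in range(4,135):
    c=np.nonzero(m[v,225:305])[0]+225
    if len(c)<8: continue
    g=np.diff(c);i=g.argmax()
    for l,u in((L,c[0]-.5),(gl,c[i]+.5),(gr,c[i+1]-.5),(Rr,c[-1]+.5)): l.append(at_z(P,(u,v),.04)[:2])
for n,a,b in(("block",L,Rr),("groove",gl,gr)):
    a,b=np.array(a),np.array(b);mid=(a+b)/2
    w=np.linalg.norm(a-b,axis=1)
    vx,vy,x0,y0=cv2.fitLine(mid.astype(np.float32),cv2.DIST_HUBER,0,1e-6,1e-6).ravel()
    print(n,len(a),"width",np.round(np.median(w),4),"ang",np.degrees(np.arctan2(vy,vx))%180,"pt",x0,y0)
    d=np.array([vx,vy])*np.sign(vy);n_=np.array([-d[1],d[0]])
    for q,s in((.5094,.2027),(.5118,.2026),(.5224,.239),(.5316,.274)): print("  along/off of ref pt",np.round((np.array([q,s])-[x0,y0])@d,4),np.round((np.array([q,s])-[x0,y0])@n_,4))
# block near end: last blue row
for u in range(246,254,2): print(u,np.nonzero(m[:200,u])[0].max(), np.round(at_z(P,(u,np.nonzero(m[:200,u])[0].max()),.04),4))
s=telemetry.state();print(R.from_quat(s["tool_rot"]).as_matrix()[:,0],s["ee_pos"])
# bar as seen, axis line
f2=P["frame"][150:255];
for v in(155,180,205,225):
    c=np.nonzero((f[v,240:320,1]<50)&(f[v,240:320,2]>90))[0]+240;print(v,c.min(),c.max())
print(proj(P,s["ee_pos"]))
```

```text
block 131 width 0.04 ang 71.90494 pt 0.49685168 0.16377349
  along/off of ref pt 0.0409 0.0002
  along/off of ref pt 0.0415 -0.0021
  along/off of ref pt 0.0794 -0.0009
  along/off of ref pt 0.1156 0.0012
groove 131 width 0.0173 ang 71.99536 pt 0.4969941 0.16372633
  along/off of ref pt 0.0409 0.0002
  along/off of ref pt 0.0415 -0.0021
  along/off of ref pt 0.0794 -0.0009
  along/off of ref pt 0.1156 0.0012
246 163 [0.4519 0.0903 0.04  ]
248 167 [0.4525 0.0859 0.04  ]
250 167 [0.4543 0.0853 0.04  ]
252 167 [0.4562 0.0847 0.04  ]
[ 3.11758480e-01  9.50161359e-01 -2.03793814e-04] [0.47148823 0.04932393 0.19985023]
155 240 305
180 257 299
205 258 298
225 258 298
[277.02950349 267.62401165]
```

```bash
python3 -c "
from h import *
go([.4927,.1509,.0440],71.95)"
```

```text
shift [103.2 -11.5 155.8] turn [ 0.01  0.01 -0.12] shift in target axes [103.1 -11.3 155.9] t 12.6
```

```bash
python3 -m handwheel '[{"tx":12,"ty":-1,"tz":0,"wx":0,"wy":0,"wz":0},{"tx":28,"ty":-3,"tz":0,"wx":0,"wy":0,"wz":0},{"tx":30,"ty":-4,"tz":5,"wx":0,"wy":0,"wz":0},{"tx":23,"ty":-2.5,"tz":15,"wx":0,"wy":0,"wz":0},{"tx":10,"ty":-1,"tz":25,"wx":0,"wy":0,"wz":-0.1},{"tx":0,"ty":0,"tz":30,"wx":0,"wy":0,"wz":0},{"tx":0,"ty":0,"tz":30,"wx":0,"wy":0,"wz":0},{"tx":0,"ty":0,"tz":20,"wx":0,"wy":0,"wz":0},{"tx":0,"ty":0,"tz":12,"wx":0,"wy":0,"wz":0},{"tx":0,"ty":0,"tz":6,"wx":0,"wy":0,"wz":0},{"tx":0,"ty":0,"tz":3,"wx":0,"wy":0,"wz":0},{"tx":0,"ty":0,"tz":0,"wx":0,"wy":0,"wz":0},{"tx":0,"ty":0,"tz":0,"wx":0,"wy":0,"wz":0}]' 
python3 -c "
from h import *
go([.4927,.1509,.0440],71.95)"
```

```text
time: 14.22
ee_pos: [0.4928, 0.1517, 0.0544]
tool_rot: [0.809, 0.588, 0.001, 0.0]
ft_force: [-0.7, 0.7, -4.1]
finger_gap: 0.0181
finger_force: 44.2
shift [-0.8  0.1 10.4] turn [ 0.06 -0.04  0.06] shift in target axes [-0.8  0.2 10.4] t 14.225
```

```bash
python3 -m handwheel '[{"tx":0,"ty":0,"tz":4,"wx":0,"wy":0,"wz":0},{"tx":0,"ty":0,"tz":3,"wx":0,"wy":0,"wz":0},{"tx":0,"ty":0,"tz":2,"wx":0,"wy":0,"wz":0},{"tx":0,"ty":0,"tz":0,"wx":0,"wy":0,"wz":0},{"tx":0,"ty":0,"tz":0,"wx":0,"wy":0,"wz":0}]'; python3 -m handwheel '[{"tx":0,"ty":0,"tz":1,"wx":0,"wy":0,"wz":0},{"tx":0,"ty":0,"tz":0,"wx":0,"wy":0,"wz":0},{"tx":0,"ty":0,"tz":0,"wx":0,"wy":0,"wz":0}]'
```

```text
time: 14.85
ee_pos: [0.4924, 0.1515, 0.0448]
tool_rot: [0.809, 0.588, 0.0, 0.0]
ft_force: [-0.8, -0.8, -3.4]
finger_gap: 0.0185
finger_force: 44.2
time: 15.22
ee_pos: [0.4924, 0.1516, 0.0438]
tool_rot: [0.809, 0.588, -0.0, 0.0]
ft_force: [0.9, 0.0, -2.7]
finger_gap: 0.0179
finger_force: 44.2
```

```bash
python3 -m handwheel '[{"tx":0,"ty":0,"tz":0.8,"wx":0,"wy":0,"wz":0},{"tx":0,"ty":0,"tz":0,"wx":0,"wy":0,"wz":0},{"tx":0,"ty":0,"tz":0,"wx":0,"wy":0,"wz":0}]'; python3 -m handwheel '[{"tx":0,"ty":0,"tz":0.6,"wx":0,"wy":0,"wz":0},{"tx":0,"ty":0,"tz":0,"wx":0,"wy":0,"wz":0},{"tx":0,"ty":0,"tz":0,"wx":0,"wy":0,"wz":0}]'
```

```text
time: 15.6
ee_pos: [0.4926, 0.1516, 0.0433]
tool_rot: [0.809, 0.588, 0.0, 0.0]
ft_force: [-0.4, -0.9, 0.9]
finger_gap: 0.0182
finger_force: 44.7
time: 15.98
ee_pos: [0.4927, 0.1515, 0.0432]
tool_rot: [0.809, 0.588, 0.0, 0.0]
ft_force: [-1.5, 0.1, 6.0]
finger_gap: 0.0179
finger_force: 45.2
```

```bash
python3 -m handwheel '[{"tx":0,"ty":0,"tz":-0.6,"wx":0,"wy":0,"wz":0},{"tx":0,"ty":0,"tz":0,"wx":0,"wy":0,"wz":0},{"tx":0,"ty":0,"tz":0,"wx":0,"wy":0,"wz":0},{"tx":0,"ty":0,"tz":-4,"wx":0,"wy":0,"wz":0},{"tx":0,"ty":0,"tz":-12,"wx":0,"wy":0,"wz":0},{"tx":0,"ty":0,"tz":-25,"wx":0,"wy":0,"wz":0},{"tx":0,"ty":0,"tz":-25,"wx":0,"wy":0,"wz":0},{"tx":-15,"ty":0,"tz":-12,"wx":0,"wy":0,"wz":0},{"tx":-30,"ty":0,"tz":0,"wx":0,"wy":0,"wz":0},{"tx":-26,"ty":0,"tz":0,"wx":0,"wy":0,"wz":0},{"tx":-10,"ty":0,"tz":0,"wx":0,"wy":0,"wz":0},{"tx":0,"ty":0,"tz":0,"wx":0,"wy":0,"wz":0}]' 0.4; python3 -m handwheel '[{"tx":0,"ty":0,"tz":0,"wx":0,"wy":0,"wz":0},{"tx":0,"ty":0,"tz":0,"wx":0,"wy":0,"wz":0}]' 0 20
python3 - <<'E'
from h import *
P=wrist();cv2.imwrite("pics/w4.png",P["frame"][:,:,::-1]);np.save("w4.npy",P,allow_pickle=True)
for r in imaging.cut_out("bar",P)[:3]: print(round(r["p"],2),r["extent"])
for r in imaging.place_of("bar_end_a",P)[:3]: print("end",round(r["p"],2),r["location"],np.round(at_z(P,r["location"],.047),4))
d=np.array([.310,.951]);o=np.array([.4969,.1637])+.0415*d
for x in(-115,-120,-55,5,65,75,85): print(x,proj(P,[*(o+x/1000*d),.047]).round(1))
s=telemetry.state();e=s["ee_pos"];print("tcp jig x",(e[:2]-o)@d,e, s["finger_gap"])
E
```

```text
time: 17.48
ee_pos: [0.4672, 0.0738, 0.1211]
tool_rot: [0.809, 0.587, -0.0, -0.0]
ft_force: [0.7, 0.4, 0.9]
finger_gap: 0.034
finger_force: 0.0
time: 17.73
ee_pos: [0.4676, 0.0756, 0.1209]
tool_rot: [0.808, 0.589, 0.0, -0.0]
ft_force: [-0.4, 0.4, 0.2]
finger_gap: 0.0005
finger_force: 0.0
0.62 [265.0, 0.0, 298.8, 192.0]
0.46 [237.5, 278.3, 244.6, 296.9]
end 0.9 [275.6, 3.0] [0.51   0.2124 0.047 ]
end 0.68 [282.2, 194.3] [0.477  0.0963 0.047 ]
end 0.37 [258.0, 279.5] [0.4377 0.0363 0.047 ]
-115 [279.4 198.6]
-120 [279.4 205.2]
-55 [279.6 112.2]
5 [279.9  10.1]
65 [ 280.2 -112.2]
75 [ 280.3 -135. ]
85 [ 280.3 -158.6]
tcp jig x -0.1349027401256923 [0.4674767  0.07509776 0.12089916] 0.00012526744317294274
```

View pics/w4.png

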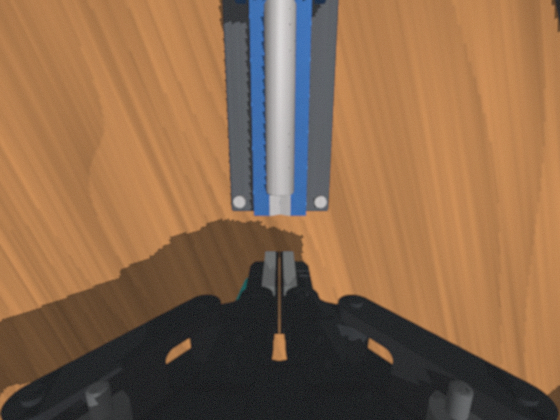

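w4: the bar lies seated in the groove. Its rear face is at about (281,194), i.e. jig x ≈ -112, and the shut fingers are behind it.

```bash
python3 -m handwheel '[{"tx":0,"ty":0,"tz":12,"wx":0,"wy":0,"wz":0},{"tx":0,"ty":0,"tz":25,"wx":0,"wy":0,"wz":0},{"tx":0,"ty":0,"tz":22,"wx":0,"wy":0,"wz":0},{"tx":0,"ty":0,"tz":12,"wx":0,"wy":0,"wz":0},{"tx":0,"ty":0,"tz":4,"wx":0,"wy":0,"wz":0},{"tx":0,"ty":0,"tz":0,"wx":0,"wy":0,"wz":0},{"tx":2,"ty":0,"tz":0,"wx":0,"wy":0,"wz":0},{"tx":2,"ty":0,"tz":0,"wx":0,"wy":0,"wz":0},{"tx":2,"ty":0,"tz":0,"wx":0,"wy":0,"wz":0},{"tx":2,"ty":0,"tz":0,"wx":0,"wy":0,"wz":0},{"tx":2,"ty":0,"tz":0,"wx":0,"wy":0,"wz":0},{"tx":2,"ty":0,"tz":0,"wx":0,"wy":0,"wz":0},{"tx":2,"ty":0,"tz":0,"wx":0,"wy":0,"wz":0},{"tx":2,"ty":0,"tz":0,"wx":0,"wy":0,"wz":0},{"tx":0,"ty":0,"tz":0,"wx":0,"wy":0,"wz":0}]' 0 20
python3 - <<'E'
from h import *
d=np.array([.310,.951]);o=np.array([.4969,.1637])+.0415*d
s=telemetry.state();e=s["ee_pos"]-[*o,0];f=s["ft_force"];print("tcp jig",e[:2]@d,e[:2]@[-d[1],d[0]],e[2],"F along",f[:2]@d)
P=wrist()
for r in imaging.place_of("bar_end_a",P)[:3]:
  q=at_z(P,r["location"],.047)[:2]-o; print("end",round(r["p"],2),r["location"],np.round(q@d,4))
E
```

```text
time: 19.75
ee_pos: [0.4719, 0.089, 0.0459]
tool_rot: [0.809, 0.588, -0.001, 0.0]
ft_force: [-0.2, -2.3, 1.0]
finger_gap: -0.0003
finger_force: 1.7
tcp jig -0.12034285774830823 0.0006263456729072466 0.045941616482611844 F along -2.292108302599694
end 0.81 [281.7, 248.7] -0.1082
```

```bash
python3 -m handwheel '[{"tx":2,"ty":0,"tz":0,"wx":0,"wy":0,"wz":0},{"tx":4,"ty":0,"tz":0,"wx":0,"wy":0,"wz":0},{"tx":5,"ty":0,"tz":0,"wx":0,"wy":0,"wz":0},{"tx":5,"ty":0,"tz":0,"wx":0,"wy":0,"wz":0},{"tx":5,"ty":0,"tz":0,"wx":0,"wy":0,"wz":0},{"tx":5,"ty":0,"tz":0,"wx":0,"wy":0,"wz":0},{"tx":5,"ty":0,"tz":0,"wx":0,"wy":0,"wz":0},{"tx":5,"ty":0,"tz":0,"wx":0,"wy":0,"wz":0},{"tx":4,"ty":0,"tz":0,"wx":0,"wy":0,"wz":0},{"tx":2,"ty":0,"tz":0,"wx":0,"wy":0,"wz":0},{"tx":1,"ty":0,"tz":0,"wx":0,"wy":0,"wz":0},{"tx":1,"ty":0,"tz":0,"wx":0,"wy":0,"wz":0}]'
python3 - <<'E'
from h import *
d=np.array([.310,.951]);o=np.array([.4969,.1637])+.0415*d
s=telemetry.state();e=s["ee_pos"]-[*o,0];f=s["ft_force"];print("tcp jig",e[:2]@d,e[:2]@[-d[1],d[0]],e[2],"F along",f[:2]@d)
P=wrist();cv2.imwrite("pics/w5.png",P["frame"][:,:,::-1])
for r in imaging.place_of("bar_end_a",P)[:3]:
  q=at_z(P,r["location"],.047)[:2]-o; print("end",round(r["p"],2),r["location"],np.round(q@d,4))
for x in(55,65,75,85): print(x,proj(P,[*(o+x/1000*d),.047]).round(1))
E
```

```text
time: 21.35
ee_pos: [0.4857, 0.1314, 0.046]
tool_rot: [0.809, 0.588, -0.0, -0.0]
ft_force: [-2.3, -2.3, -0.4]
finger_gap: -0.0
finger_force: 1.3
tcp jig -0.07565041122098716 0.0006161152024024008 0.04599458305012134 F along -2.9090122823492983
end 0.59 [283.2, 251.2] -0.0649
55 [279.8 -31.9]
65 [279.8 -63. ]
75 [279.8 -95.7]
85 [ 279.8 -130.1]
```

View pics/w5.png

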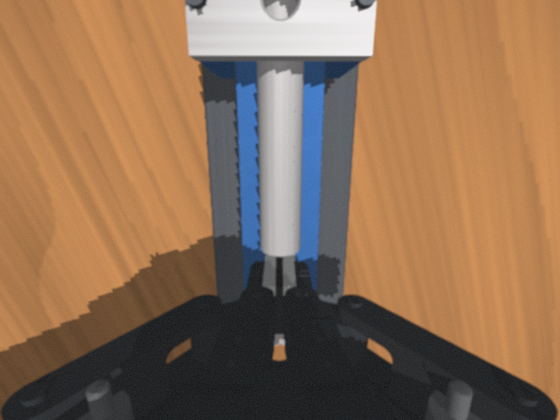

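w5: the bar is now under the drill plate, with its rear end at (281,252). I'll feel for the pad in 1 mm steps.

```bash
python3 -m handwheel '[{"tx":1,"ty":0,"tz":0,"wx":0,"wy":0,"wz":0},{"tx":1,"ty":0,"tz":0,"wx":0,"wy":0,"wz":0},{"tx":1,"ty":0,"tz":0,"wx":0,"wy":0,"wz":0},{"tx":1,"ty":0,"tz":0,"wx":0,"wy":0,"wz":0},{"tx":1,"ty":0,"tz":0,"wx":0,"wy":0,"wz":0},{"tx":1,"ty":0,"tz":0,"wx":0,"wy":0,"wz":0},{"tx":1,"ty":0,"tz":0,"wx":0,"wy":0,"wz":0},{"tx":1,"ty":0,"tz":0,"wx":0,"wy":0,"wz":0}]' | grep -E 'pos|ft_'; python3 -m handwheel '[{"tx":1,"ty":0,"tz":0,"wx":0,"wy":0,"wz":0},{"tx":1,"ty":0,"tz":0,"wx":0,"wy":0,"wz":0}]' | grep -E 'pos|ft_'; python3 -m handwheel '[{"tx":1,"ty":0,"tz":0,"wx":0,"wy":0,"wz":0},{"tx":1,"ty":0,"tz":0,"wx":0,"wy":0,"wz":0}]' | grep -E 'pos|ft_'
```

```text
ee_pos: [0.4883, 0.1392, 0.046]
ft_force: [-1.9, -2.3, 0.4]
ee_pos: [0.4889, 0.1411, 0.046]
ft_force: [-1.7, -3.2, 0.3]
ee_pos: [0.4892, 0.1422, 0.046]
ft_force: [-2.5, -4.7, 1.8]
```

```bash
python3 -m handwheel '[{"tx":0,"ty":0,"tz":0,"wx":0,"wy":0,"wz":0}]' | grep -E 'pos|ft_'; python3 -m handwheel '[{"tx":0.5,"ty":0,"tz":0,"wx":0,"wy":0,"wz":0},{"tx":0.5,"ty":0,"tz":0,"wx":0,"wy":0,"wz":0}]' | grep -E 'pos|ft_'; python3 -m handwheel '[{"tx":0.5,"ty":0,"tz":0,"wx":0,"wy":0,"wz":0},{"tx":0.5,"ty":0,"tz":0,"wx":0,"wy":0,"wz":0}]' | grep -E 'pos|ft_'
```

```text
ee_pos: [0.4892, 0.1422, 0.046]
ft_force: [-1.4, -4.7, 1.6]
ee_pos: [0.4893, 0.1424, 0.046]
ft_force: [-3.4, -6.8, 3.5]
ee_pos: [0.4893, 0.1426, 0.046]
ft_force: [-4.1, -6.9, 2.9]
```

```bash
python3 -m handwheel '[{"tx":0.5,"ty":0,"tz":0,"wx":0,"wy":0,"wz":0},{"tx":0.5,"ty":0,"tz":0,"wx":0,"wy":0,"wz":0},{"tx":0.5,"ty":0,"tz":0,"wx":0,"wy":0,"wz":0},{"tx":0.5,"ty":0,"tz":0,"wx":0,"wy":0,"wz":0}]' | grep -E 'pos|ft_'; python3 -m handwheel '[{"tx":0.5,"ty":0,"tz":0,"wx":0,"wy":0,"wz":0},{"tx":0.5,"ty":0,"tz":0,"wx":0,"wy":0,"wz":0},{"tx":0,"ty":0,"tz":0,"wx":0,"wy":0,"wz":0},{"tx":0,"ty":0,"tz":0,"wx":0,"wy":0,"wz":0}]' | grep -E 'time|pos|ft_'
python3 - <<'E'
from h import *
d=np.array([.310,.951]);o=np.array([.4969,.1637])+.0415*d
for c in("scene",):
  P=imaging.snapshot(c);x,y=proj(P,[*(o+.06*d),.05]).astype(int);print(x,y)
  cv2.imwrite("pics/s2.png",cv2.resize(P["frame"][y-50:y+50,x-65:x+65,::-1],None,fx=6,fy=6,interpolation=cv2.INTER_CUBIC))
s=telemetry.state();e=s["ee_pos"]-[*o,0];print(e[:2]@d,s["ft_force"][:2]@d)
E
```

```text
ee_pos: [0.4894, 0.1429, 0.0459]
ft_force: [-3.7, -9.2, 4.7]
time: 24.58
ee_pos: [0.4895, 0.1431, 0.046]
ft_force: [-4.6, -9.8, 5.1]
399 247
-0.06339382482799905 -11.283233739731402
```

View pics/s2.png

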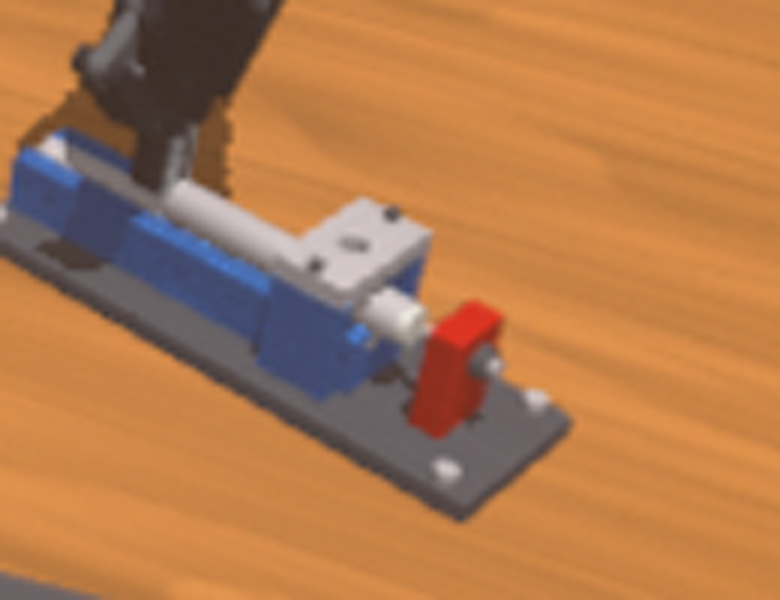

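The bar's end meets the white pad at about 11 N. I'll hold for a moment, then back off slowly.

```bash
python3 -m handwheel '[{"tx":0.5,"ty":0,"tz":0,"wx":0,"wy":0,"wz":0},{"tx":0,"ty":0,"tz":0,"wx":0,"wy":0,"wz":0},{"tx":0,"ty":0,"tz":0,"wx":0,"wy":0,"wz":0},{"tx":0,"ty":0,"tz":0,"wx":0,"wy":0,"wz":0},{"tx":0,"ty":0,"tz":0,"wx":0,"wy":0,"wz":0},{"tx":0,"ty":0,"tz":0,"wx":0,"wy":0,"wz":0},{"tx":0,"ty":0,"tz":0,"wx":0,"wy":0,"wz":0},{"tx":0,"ty":0,"tz":0,"wx":0,"wy":0,"wz":0}]' | grep -E 'pos|ft_'; python3 -m handwheel '[{"tx":-0.4,"ty":0,"tz":0,"wx":0,"wy":0,"wz":0},{"tx":-0.4,"ty":0,"tz":0,"wx":0,"wy":0,"wz":0},{"tx":-0.4,"ty":0,"tz":0,"wx":0,"wy":0,"wz":0},{"tx":-0.4,"ty":0,"tz":0,"wx":0,"wy":0,"wz":0},{"tx":-0.4,"ty":0,"tz":0,"wx":0,"wy":0,"wz":0},{"tx":-0.4,"ty":0,"tz":0,"wx":0,"wy":0,"wz":0},{"tx":-0.4,"ty":0,"tz":0,"wx":0,"wy":0,"wz":0},{"tx":-0.4,"ty":0,"tz":0,"wx":0,"wy":0,"wz":0},{"tx":-0.4,"ty":0,"tz":0,"wx":0,"wy":0,"wz":0},{"tx":-0.4,"ty":0,"tz":0,"wx":0,"wy":0,"wz":0}]' | grep -E 'pos|ft_';python3 -m handwheel '[{"tx":-0.4,"ty":0,"tz":0,"wx":0,"wy":0,"wz":0},{"tx":-0.4,"ty":0,"tz":0,"wx":0,"wy":0,"wz":0},{"tx":-0.4,"ty":0,"tz":0,"wx":0,"wy":0,"wz":0},{"tx":-0.4,"ty":0,"tz":0,"wx":0,"wy":0,"wz":0},{"tx":-0.4,"ty":0,"tz":0,"wx":0,"wy":0,"wz":0},{"tx":-0.4,"ty":0,"tz":0,"wx":0,"wy":0,"wz":0},{"tx":-0.4,"ty":0,"tz":0,"wx":0,"wy":0,"wz":0},{"tx":-0.4,"ty":0,"tz":0,"wx":0,"wy":0,"wz":0},{"tx":-0.4,"ty":0,"tz":0,"wx":0,"wy":0,"wz":0},{"tx":-0.4,"ty":0,"tz":0,"wx":0,"wy":0,"wz":0}]' | grep -E 'time|pos|ft_'
```

```text
ee_pos: [0.4895, 0.1432, 0.0459]
ft_force: [-4.8, -11.2, 5.2]
ee_pos: [0.4895, 0.1431, 0.046]
ft_force: [-2.8, -5.6, 2.3]
time: 28.12
ee_pos: [0.4896, 0.1411, 0.0463]
ft_force: [-0.6, -0.6, -0.2]
```

```bash
python3 -m handwheel '[{"tx":-1,"ty":0,"tz":0,"wx":0,"wy":0,"wz":0},{"tx":-2,"ty":0,"tz":0,"wx":0,"wy":0,"wz":0},{"tx":-5,"ty":0,"tz":0,"wx":0,"wy":0,"wz":0},{"tx":-6,"ty":0,"tz":0,"wx":0,"wy":0,"wz":0},{"tx":-4,"ty":0,"tz":-8,"wx":0,"wy":0,"wz":0},{"tx":-10,"ty":0,"tz":-25,"wx":0,"wy":0,"wz":0},{"tx":-20,"ty":0,"tz":-40,"wx":0,"wy":0,"wz":0},{"tx":-20,"ty":0,"tz":-40,"wx":0,"wy":0,"wz":0},{"tx":-10,"ty":0,"tz":-20,"wx":0,"wy":0,"wz":0},{"tx":0,"ty":0,"tz":0,"wx":0,"wy":0,"wz":0},{"tx":0,"ty":0,"tz":0,"wx":0,"wy":0,"wz":0}]'
python3 - <<'E'
from h import *
d=np.array([.310,.951]);o=np.array([.4969,.1637])+.0415*d
P=imaging.snapshot("scene");x,y=proj(P,[*(o+.06*d),.05]).astype(int)
a=cv2.resize(P["frame"][y-30:y+30,x-35:x+35,::-1],(400,343),interpolation=cv2.INTER_CUBIC)
P=wrist();b=cv2.resize(P["frame"][:,:,::-1],(400,300));cv2.imwrite("pics/end.png",np.hstack([a,cv2.copyMakeBorder(b,0,43,0,0,0)]))
for r in imaging.place_of("bar_end_a",P)[:3]:
  q=at_z(P,r["location"],.047)[:2]-o; print("end",round(r["p"],2),r["location"],np.round(q@d,4))
E
```

```text
time: 29.5
ee_pos: [0.4642, 0.067, 0.1784]
tool_rot: [0.809, 0.588, -0.0, -0.0]
ft_force: [0.6, 0.4, 0.3]
finger_gap: 0.0003
finger_force: 0.0
end 0.88 [261.2, 243.6] -0.1833
end 0.66 [284.8, 97.6] -0.0509
```

View pics/end.png

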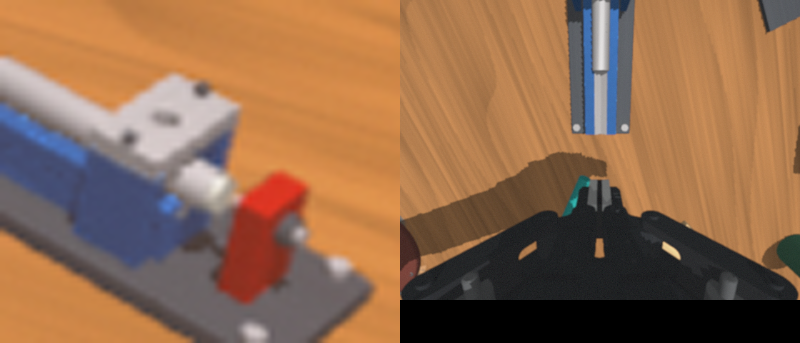

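The bar lies in the groove with its end on the white pad (left half, about (215,190)), and the gripper is clear.

```bash
python3 -c "
from cell import order
print(order.finish_job())"
```

```text
the job is handed in; nothing more can be done
None
```

The steel bar is seated in the jig's groove and touching the white stop pad. I pressed it home at about 12 N for roughly a second, then handed the job in at about 30 s. No verdict came back.

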